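# Load and lock the capacitor reforming tray

## Robot

A 7-joint arm with a two-finger parallel gripper is mounted at the origin on a cart in front of the work surface, level with it; the furniture and walls round the work are solid. World frame = base frame: x ahead of the robot, y to its left, z up, the work surface at z = 0. Lengths are in m, angles in rad, forces in N, time in s.
With the tool pointing down it reaches from about 0.4 to 0.9 m from the base axis. Payload 5.5 kg.
Tool frame: the origin (TCP) lies at the very end of the fingers, on their centre line; the grasp point (between the pads) lies 19 mm behind it (robot.grip_point_offset is the distance from the TCP to the grasp point, in m); z points along the fingers, y is the line along which they close (so a half turn about z gives the same grasp; the last joint's range is limited). The gripper opens to 92 mm and grips with 3 to 60 N. Pads are 19 mm wide; open, the fingers measure 130 mm over their backs; the gripper's body (75 mm by 190 mm) begins 47 mm behind the grasp point.
Start: joints at [-0.927, 0.501, -0.427, 1.55, 0.221, 1.138, -0.21], TCP at [0.242, 0.603, 0.227] pointing down, gripper open.
Joint ranges: [-2.88, 2.88], [-0.31, 2.03], [-1.54, 1.56], [0.2, 2.42], [-1.41, 4.55], [0.19, 2.02], [-2.57, 2.57]. Speed limits (rad/s): [2.57, 2.57, 3.14, 3.14, 3.14, 3.14, 3.14].

## Interface

Orientations are given as a unit quaternion [x, y, z, w].
In Python, from workcell import robot, cams, order gives the robot as it stands. Calls block until the motion is done:
- robot.move_pose(position, orientation): joint-space move of the TCP to a pose.
- robot.move_l(position, ori=None, rate=0.15, threshold=None): straight line of the TCP; ori=None keeps the orientation; rate is the mean speed in m/s. With threshold (N) it stops when the force on the tool has changed by that much, and returns True; else False.
- robot.move_joints(angles): joint-space move.
- robot.open_jaws() and robot.grab(force=None): open the fingers fully, or close them until they stop; force is the grip in N (None keeps the last).
- robot.wait(seconds).
- robot.ik(position, orientation): joint angles nearest the present ones, or None.
- cams.snapshot(name): name is "scene" or "top"; returns a dict with "pixels" (384x512x3 uint8, blue, green, red), "fx", "fy", "cx", "cy" (pixels), "cam_to_world" (4x4, takes a point from camera to world coordinates). Camera axes: x right, y up, looking along -z (the intrinsics and any distortion apply to the point x, -y, -z); pixel columns grow to the right and rows downward; lengths in m; the calibration is good to about 2 mm. A picture is of the moment at which its call begins. There is no depth.
A pose or a line that the arm cannot do raises robot.Unreachable and nothing moves.
- order.close_job(): hands the job in; it is judged then, once.
Readings, each from a call of its own:
- robot.get_time_s(): time.
- robot.get_q(): joint angles.
- robot.get_dq(): joint speeds.
- robot.get_joint_torque(): joint torques, N m.
- robot.get_position(): TCP position.
- robot.get_eef_rot(): TCP orientation.
- robot.get_contact_force(): force on the tool from outside, world axes, zero at the start.
- robot.get_wrist_torque(): the same for the moment, N m.
- robot.get_grip_width(): finger opening in m.
- robot.get_grip_force(): force on a finger pad.
Only numpy, scipy, OpenCV 4.12 (cv2) and the standard library are available. Lean on these libraries where they do the work, as an engineer would, in place of code of your own. Each camera call takes 0.05 s, during which the arm holds its last target. There are 200 camera calls.

## Task

Make the reforming station ready: first turn the supply's level knob fully anticlockwise to off, and only then stand every black can capacitor upright in the tray, one to a compartment. Push the loaded tray in and turn the cam lock's orange grip half a turn clockwise to its stop, so that its hook draws the tray's bolt in tight and holds the tray fully home. Leave the bottle, the meter and the spool where they are.

Things in the scene. Friction and masses are not known exactly. Their poses are not given: they have to be found in the camera images.
- can0_mid (a point): a loose black can capacitor, an upright cylinder 42 mm in diameter; the black can is 50 mm tall and two small white studs on it reach 56 mm; about 0.12 kg; the point is half-way up the can, 25 mm above its underside; z is its own axis. There are 3 or 4 cans; an absent one reads None
- can1_mid (a point): a loose black can capacitor, an upright cylinder 42 mm in diameter; the black can is 50 mm tall and two small white studs on it reach 56 mm; about 0.12 kg; the point is half-way up the can, 25 mm above its underside; z is its own axis. There are 3 or 4 cans; an absent one reads None
- can2_mid (a point): a loose black can capacitor, an upright cylinder 42 mm in diameter; the black can is 50 mm tall and two small white studs on it reach 56 mm; about 0.12 kg; the point is half-way up the can, 25 mm above its underside; z is its own axis. There are 3 or 4 cans; an absent one reads None
- can3_mid (a point): a loose black can capacitor, an upright cylinder 42 mm in diameter; the black can is 50 mm tall and two small white studs on it reach 56 mm; about 0.12 kg; the point is half-way up the can, 25 mm above its underside; z is its own axis. There are 3 or 4 cans; an absent one reads None
- tray_mid (a point): middle of the sliding aluminium tray, on its floor, 14 mm above the desk; 64 mm along x, 228 mm along y, walls 12 mm above the floor, four compartments in a row along y; x points along the slide, inwards to the cam, z up. From the middle of its far wall a steel draw bolt (8 mm rod, its top 56 mm above the desk) runs along +x and ends in a pin that hangs down
- pocket0 (a point): floor of one of the four compartments of the tray (at its centre, on the floor, 14 mm above the desk); a compartment is 56 mm by 52 mm inside, its long side along x, with walls 12 mm high; x points along the slide to the far end, z up. It moves with the tray
- pocket1 (a point): floor of one of the four compartments of the tray (at its centre, on the floor, 14 mm above the desk); a compartment is 56 mm by 52 mm inside, its long side along x, with walls 12 mm high; x points along the slide to the far end, z up. It moves with the tray
- pocket2 (a point): floor of one of the four compartments of the tray (at its centre, on the floor, 14 mm above the desk); a compartment is 56 mm by 52 mm inside, its long side along x, with walls 12 mm high; x points along the slide to the far end, z up. It moves with the tray
- pocket3 (a point): floor of one of the four compartments of the tray (at its centre, on the floor, 14 mm above the desk); a compartment is 56 mm by 52 mm inside, its long side along x, with walls 12 mm high; x points along the slide to the far end, z up. It moves with the tray
- tab (a point): middle of the outer face of the red tab on the tray's near wall, 36 mm above the desk; 24 mm wide, top 46 mm above the desk. Axes as tray_mid. Pushing it along +x with about 3 N slides the tray in; over the last 8 mm two sprung contacts add 2 to 6 N, and let go there the tray springs back to about 7 mm out
- tray (a joint): slide of the tray: 0 m is fully home, grows as it comes out, end stop 0.075; stays where it is left, but for the last 8 mm (see tab). It must be within 0.010 for the cam's hook to pass behind the pin of the draw bolt
- cam (a joint): cam lock: a 74 mm steel disc with an upstanding spiral hook, turned by the orange grip bar. 0 rad is open; grows clockwise seen from above to an end stop at 3.17. Turning, the hook passes behind the bolt's pin and draws the tray in; needs up to 0.25 N m and stays where it is left. Turned while the tray is farther out, the hook misses the pin: turn it back to 0 first
- cam_grip (a point): centre of the cam's orange grip bar, on the turning axis, 79 mm above the desk; the bar is 56 mm long along this point's y, 14 mm thick along its x and 26 mm high (66 to 92 mm above the desk). The point turns with the cam; at 0 rad the bar lies along the row of compartments (the tray's y), its white mark to +y
- level (a joint): level knob on top of the grey supply: 0 rad is off, the end stop fully anticlockwise seen from above; grows clockwise up to 4.7. Stays where it is left, turns with about 0.03 N m
- level_grip (a point): centre of the grip of the level knob, on its turning axis, at the height to grip, 91 mm above the desk; the grip is a bar 42 mm long along this point's x, 14 mm thick along its y, from 68 to 98 mm above the desk, on a round skirt of 44 mm. The point turns with the knob
- bottle: bystander: brown glass bottle with a black cap, 37 mm in diameter, 84 mm tall, standing; origin at the centre of its underside
- meter: bystander: orange clamp meter, 72x150x44 mm, lying flat; origin at the centre of its underside, its length along y
- spool: bystander: spool of solder, 60 mm in diameter, 62 mm tall, standing; origin at the centre of its underside
Not all that is in view belongs to the job. What is shaped like the part that bears can1_mid but yellow is not meant. What is shaped like the part that bears can2_mid but blue is not meant.

How it is judged:
On the way, in this order (a step that is already met when the one before it is completed fails the run):
1. the level knob is at its anticlockwise end stop (value of joint level below 0.1 rad), for 0.2 s.
2. every can stands upright in the tray (value of joint level below 0.1 rad and x of can0_mid in the frame of tray_mid between -0.02 and 0.02 m and y of can0_mid in the frame of tray_mid between -0.112 and 0.112 m and z of can0_mid in the frame of tray_mid between 0.018 and 0.031 m and angle between each of can0_mid, can1_mid, can2_mid, can3_mid's own z axis and vertical below 0.15 rad and x of can1_mid in the frame of tray_mid between -0.02 and 0.02 m and y of can1_mid in the frame of tray_mid between -0.112 and 0.112 m and z of can1_mid in the frame of tray_mid between 0.018 and 0.031 m and x of can2_mid in the frame of tray_mid between -0.02 and 0.02 m and y of can2_mid in the frame of tray_mid between -0.112 and 0.112 m and z of can2_mid in the frame of tray_mid between 0.018 and 0.031 m and x of can3_mid in the frame of tray_mid between -0.02 and 0.02 m and y of can3_mid in the frame of tray_mid between -0.112 and 0.112 m and z of can3_mid in the frame of tray_mid between 0.018 and 0.031 m), for 0.3 s.
3. the cam is turned half a turn and the tray is drawn fully home (value of joint cam above 2.9 rad and value of joint tray below 0.003 m), for 0.3 s.
At the end, for the whole second after the job is handed in: the level knob is within 0.1 rad of its anticlockwise end stop; every can that is present stands at rest on the floor of a tray compartment, upright to 0.15 rad; the cam is turned to at least 2.9 rad and the tray is within 3 mm of fully home (all of step 2 and all of step 3 and linear speed of each of can0, can1, can2, can3 below 0.02 m/s); the robot touches nothing.
It fails at once if the bottle is moved more than 40 mm (distance of bottle from where it was at the start of the episode above 0.04 m).
It fails at once if the meter is moved more than 40 mm (distance of meter from where it was at the start of the episode above 0.04 m).
It fails at once if the spool is moved more than 40 mm (distance of spool from where it was at the start of the episode above 0.04 m).
Of can0, can1, can2, can3 only 3 to 4 are there at a start; the rules pass over those that are not, and their reading is None.
At some moment in a run one of can0, can1, can2, can3 may be knocked a few centimetres aside while the robot is not near it.
It also fails if it takes over 208 s, if anything falls off the work surface, if the arm or the gripper's body presses on something with over 40 N, if the wrist force passes 120 N, or if a joint passes its speed limit or range.

## Working session

There is one attempt and no reset: what is moved stays moved. The work goes in short steps, each a Python script; the robot and the scene stay as the last script left them, time stands still between calls to the robot, and variables do not carry over. Pictures are saved under pics/ and viewed, at most 14 in all, crops included, and the job is handed in when it is done.

```bash
ls; mkdir -p pics; python3 - <<'E'
from workcell import robot,cams
import cv2,numpy as np
for n in("scene","top"):
    s=cams.snapshot(n);print(n,s["fx"],s["fy"],s["cx"],s["cy"],[k for k in s]);print(np.round(s["cam_to_world"],4).tolist())
    cv2.imwrite(f"pics/{n}0.png",s["pixels"]);
    cv2.imwrite(f"pics/{n}0b.png",cv2.resize(s["pixels"],(800,600),interpolation=cv2.INTER_CUBIC))
print(robot.get_position(),robot.get_eef_rot(),robot.get_time_s())
E
```

```text
pics
scene 363.8026751224597 363.8026751224597 259.1919308161943 192.0287373428598 ['pixels', 'fx', 'fy', 'cx', 'cy', 'cam_to_world']
[[0.8348, 0.3249, -0.4445, 0.0007], [-0.5505, 0.5093, -0.6615, -0.8342], [0.0115, 0.7969, 0.604, 0.8304], [0.0, 0.0, 0.0, 1.0]]
top 462.6470341868824 462.6470341868824 255.10321264145142 189.31558944061965 ['pixels', 'fx', 'fy', 'cx', 'cy', 'cam_to_world']
[[-0.0275, 0.9963, -0.0818, 0.4537], [-0.9996, -0.0269, 0.0081, -0.0235], [0.0059, 0.082, 0.9966, 1.3926], [0.0, 0.0, 0.0, 1.0]]
[0.24139991 0.60281784 0.2257663 ] [ 1.89230287e-01  9.81932329e-01 -8.73901520e-04 -1.92075523e-04] 0.1
```

View pics/scene0b.png

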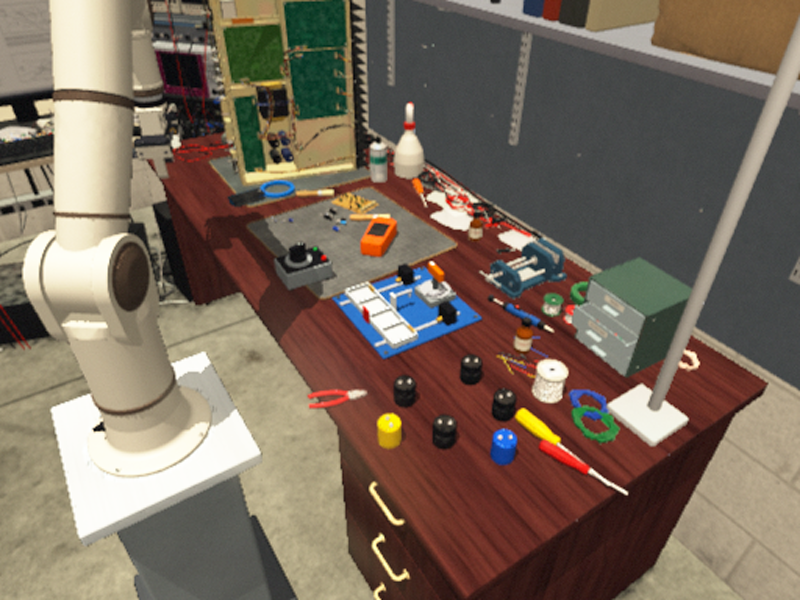

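View pics/top0b.png

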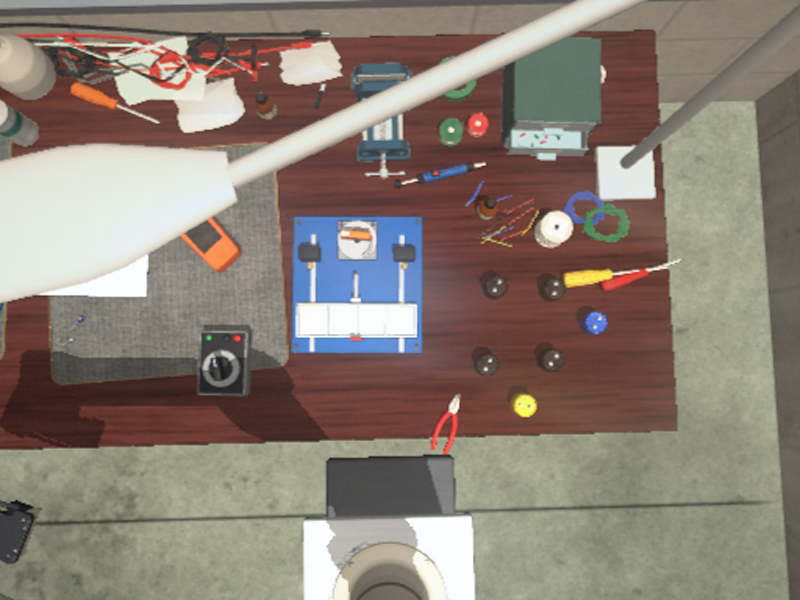

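The scene view and the top view show four black cans, at (495,285), (552,288), (486,363) and (551,359) in the top view scaled to 800x600. The knob is at (222,369), the tray at (357,321), the tab at (357,337) and the cam at (357,240). Next I'll zoom in and measure.

```bash
cat > h.py <<'E'
import cv2,numpy as np
from scipy.spatial.transform import Rotation as R
from workcell import robot,cams,order
def px2w(s,u,v,z):
    T=s["cam_to_world"];d=T[:3,:3]@[(u-s["cx"])/s["fx"],-(v-s["cy"])/s["fy"],-1.];c=T[:3,3]
    return c+d*(z-c[2])/d[2]
def down(a):  # tool z down, closing line (tool y) at angle a in the xy plane
    y=np.array([np.cos(a),np.sin(a),0]);z=np.array([0,0,-1.])
    return R.from_matrix(np.c_[np.cross(y,z),y,z]).as_quat()
def blobs(m,amin,amax):
    n,l,st,c=cv2.connectedComponentsWithStats(m.astype(np.uint8))
    return [(c[i],st[i,4]) for i in range(1,n) if amin<st[i,4]<amax]
def cans(s,show=False):
    im=s["pixels"].astype(int);m=(im.max(2)<50);m[:,:290]=0;m[:165]=0;m[260:]=0;m[:,390:]=0
    m=cv2.morphologyEx(m.astype(np.uint8),cv2.MORPH_OPEN,np.ones((5,5)))
    return [(px2w(s,*c,.035)[:2].round(4),a) for c,a in blobs(m,60,400)]
E
python3 - <<'E'
from h import *
s=cams.snapshot("top");im=s["pixels"]
for x in cans(s):print("can",x)
hsv=cv2.cvtColor(im,cv2.COLOR_BGR2HSV)
def rep(n,m,z,a,b,box):
    M=np.zeros(m.shape,np.uint8);x0,y0,x1,y1=box;M[y0:y1,x0:x1]=m[y0:y1,x0:x1]
    for c,ar in blobs(M,a,b):
        pts=np.argwhere(cv2.connectedComponents(M)[1]==cv2.connectedComponents(M)[1][int(round(c[1])),int(round(c[0]))])[:,::-1]
        print(n,c.round(1),ar,px2w(s,*c,z).round(4),np.round(cv2.minAreaRect(pts.astype(np.float32))[1:],1) if 0 else cv2.minAreaRect(pts.astype(np.float32)))
H,S,V=cv2.split(hsv)
rep("orange",(H>5)&(H<20)&(S>120)&(V>120),.092,10,400,(205,130,250,170))
rep("tab",((H<8)|(H>172))&(S>120)&(V>90),.046,3,100,(215,205,245,225))
rep("blue",(H>100)&(H<125)&(S>120),.002,300,20000,(180,130,280,235))
rep("tray",(S<60)&(V>150),.026,500,20000,(180,185,280,222))
rep("skirt",(S<60)&(V>110),.066,30,2000,(126,215,160,252))
a=cv2.resize(im[205:256,124:164],None,fx=11,fy=11,interpolation=cv2.INTER_CUBIC)
b=cv2.resize(im[130:232,180:280],None,fx=3.5,fy=5.5,interpolation=cv2.INTER_CUBIC)
cv2.imwrite("pics/z1.png",np.hstack([a,b]))
E
```

```text
orange [229.2 150.1] 69 [0.6742 0.0364 0.092 ] ((227.0, 150.0), (4.0, 18.0), 90.0)
tab [227.7 216.5] 15 [0.4872 0.0472 0.046 ] ((227.5, 216.5), (1.0, 7.0), 90.0)
blue [229.  171.9] 3272 [0.6229 0.0425 0.002 ] ((228.0, 182.0), (86.0, 82.0), 90.0)
blue [228.  220.7] 506 [0.4757 0.049  0.002 ] ((227.5, 220.5), (9.0, 53.0), 90.0)
tray [227.9 204. ] 1851 [0.5245 0.0469 0.026 ] ((227.5, 203.0), (36.0, 77.0), 90.0)
skirt [126.7 221. ] 33 [0.4818 0.3348 0.066 ] ((127.0, 222.0), (14.0, 2.0), 90.0)
skirt [140.6 234.2] 222 [0.443  0.2953 0.066 ] ((255.5, 191.5), (383.0, 511.0), 90.0)
```

View pics/z1.png

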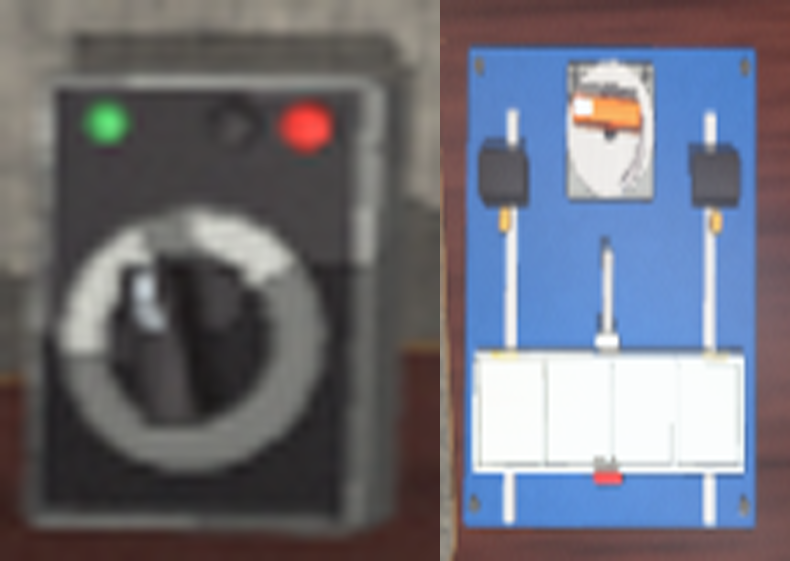

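Knob bar points about 14° anticlockwise of +x, its ring centred at about (141,235) px. Cam grip bar (≈228,150) lies along y, white mark at +y. Tab is at (228,216).

```bash
python3 - <<'E'
from h import *
im=cv2.imread("pics/top0.png");print(im[175:192:2,306:328:2].max(2));print(im[182,308:326].tolist())
s=cams.snapshot("top");k=px2w(s,141.1,235.4,.067);print(k)
for a in (.25-np.pi/2,.25+np.pi/2):
  for da in (0,1,2,2.4,3,4):
    q=robot.ik([k[0],k[1],.075],down(a+da));print(round(a,2),da,None if q is None else np.round(q,2))
E
```

```text
[[100  93  76  76  75  74  75  98  97  97  99]
 [ 93  75  75  74  68  77  80  80  86  93  97]
 [ 94  80  75  71  75  86 121 140  91  89 103]
 [111  84  66  91  84  83 132 140  89  87 114]
 [116  85  70  84  85  95  92  93  89  78 117]
 [113 101  68  86  93 218  93  92  89  85 115]
 [109 111  69  69  97  93  96  94  80 106 114]
 [116 116 105  72  69  74  77  81 107 117 113]
 [115 116 116 112  97  90 104 118 118 116 116]]
[[57, 58, 82], [55, 55, 73], [52, 52, 65], [58, 60, 74], [67, 72, 85], [68, 73, 85], [65, 71, 84], [66, 70, 84], [67, 71, 85], [69, 74, 87], [69, 75, 89], [70, 76, 90], [70, 77, 90], [72, 79, 93], [71, 77, 92], [65, 70, 85], [53, 59, 77], [53, 61, 96]]
[0.4396443  0.29379835 0.067     ]
-1.32 0 [-0.76  0.46  0.14  1.99 -0.1   0.7  -1.87]
-1.32 1 [-0.59  0.46 -0.06  1.98  0.04  0.7  -0.99]
-1.32 2 [-0.44  0.48 -0.25  1.97  0.17  0.71 -0.11]
-1.32 2.4 [-0.38  0.48 -0.32  1.97  0.22  0.72  0.24]
-1.32 3 [-0.3   0.5  -0.42  1.97  0.3   0.73  0.78]
-1.32 4 [-0.15  0.54 -0.61  1.96  0.44  0.77  1.67]
1.82 0 [-0.28  0.5  -0.44  1.97  0.31  0.74  0.91]
1.82 1 [-0.13  0.55 -0.64  1.96  0.46  0.78  1.79]
1.82 2 [-1.55  1.02  1.35  2.01 -1.12  1.17 -2.16]
1.82 2.4 [-1.46  0.8   1.13  2.01 -0.91  0.96 -1.92]
1.82 3 [-0.78  0.47  0.17  1.99 -0.12  0.7  -2.  ]
1.82 4 [-0.62  0.46 -0.03  1.98  0.02  0.7  -1.12]
```

```bash
python3 - <<'E'
from h import *
k=np.array([.4396,.2938]);a=.25-np.pi/2
robot.move_pose([*k,.20],down(a));robot.move_l([*k,.072],rate=.12)
robot.grab(15);print(robot.get_time_s(),robot.get_grip_width(),robot.get_contact_force())
t0=np.array(robot.get_wrist_torque());print(t0)
for i in range(1,28):
    robot.move_pose([*k,.072],down(a+.15*i))
    t=np.array(robot.get_wrist_torque());print(round(.15*i,2),t.round(3),round(robot.get_time_s(),1))
    if abs(t[2]-t0[2])>.15:break
E
```

```text
4.1083 0.013639806139606343 [-2.57789851  5.55593847 -1.3809588 ]
[1.24657625 0.64252656 0.02464241]
0.15 [1.095 0.61  0.011] 4.4
0.3 [0.996 0.563 0.009] 4.6
0.45 [1.007 0.578 0.032] 4.9
0.6 [1.016 0.459 0.029] 5.1
0.75 [ 1.059  0.342 -0.02 ] 5.4
0.9 [1.028 0.219 0.019] 5.6
1.05 [1.002 0.019 0.043] 5.9
1.2 [ 1.058 -0.1    0.092] 6.1
1.35 [ 1.008 -0.186  0.042] 6.4
1.5 [ 1.1   -0.42  -0.013] 6.6
1.65 [ 1.219 -0.52   0.069] 6.9
1.8 [ 1.217 -0.64   0.055] 7.1
1.95 [ 1.361 -0.816  0.052] 7.4
2.1 [ 1.462 -0.926  0.018] 7.6
2.25 [ 1.586 -1.048  0.022] 7.9
2.4 [ 1.729 -1.139  0.013] 8.1
2.55 [ 1.805 -1.208  0.012] 8.4
2.7 [ 2.041 -1.323 -0.037] 8.6
2.85 [ 2.102 -1.262  0.007] 8.9
3.0 [ 2.036 -1.445 -0.39 ] 9.1
```

```bash
cat >> h.py <<'E'
def cans(s,ref=None):
    im=s["pixels"].astype(int);m=((im.max(2)-im.min(2))<30)&(im.max(2)<150);m[:,:285]=0;m[:150]=0;m[270:]=0;m[:,400:]=0
    m=cv2.morphologyEx(m.astype(np.uint8),cv2.MORPH_OPEN,np.ones((5,5)))
    return [(px2w(s,*c,.035)[:2].round(4),a,c.round(1)) for c,a in blobs(m,100,400)]
E
python3 - <<'E'
from h import *
robot.open_jaws();p=robot.get_position();robot.move_l([p[0],p[1],.20],rate=.25)
robot.move_pose([.5,.2,.30],down(0))
s=cams.snapshot("top");print(robot.get_time_s())
for c in cans(s):print(c)
im=s["pixels"];a=cv2.resize(im[205:256,124:164],None,fx=8,fy=8);b=cv2.resize(im[155:256,290:370],None,fx=5,fy=5)[:408]
cv2.imwrite("pics/z2.png",np.hstack([a[:408],b]))
E
```

```text
12.275
(array([ 0.5831, -0.2105]), np.int32(183), array([314.5, 181.6]))
(array([ 0.5707, -0.3143]), np.int32(110), array([349.8, 184.9]))
(array([ 0.4401, -0.1887]), np.int32(185), array([308.9, 230.5]))
(array([ 0.4397, -0.3119]), np.int32(149), array([351. , 229.5]))
```

View pics/z2.png

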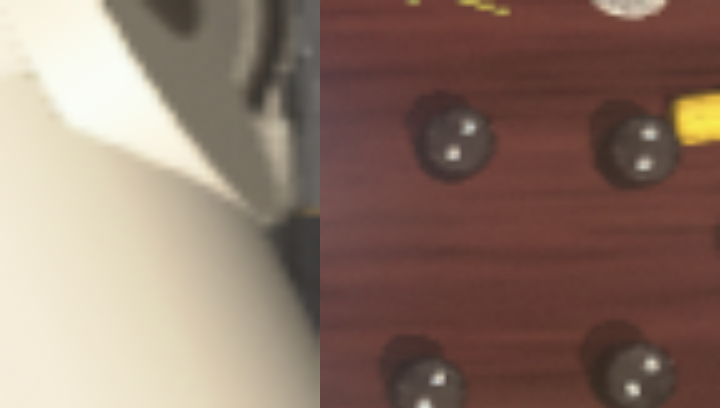

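The pixels show four cans with bright stud pairs; the arm hides the knob. I'll take can axes from stud midpoints (z=0.056) and the tray pose from the first picture.

```bash
cat >> h.py <<'E'
def studs(s):
    im=s["pixels"];g=im.min(2).astype(float);out=[]
    for p,_,c in cans(s):
        x,y=np.round(c).astype(int);w=g[y-9:y+9,x-8:x+10].copy();w=np.clip(w-115,0,None);yy,xx=np.mgrid[y-9:y+9,x-8:x+10]
        lab=blobs(w>0,0,50);b=np.mean([px2w(s,*(l[0]+[x-8,y-9]),.056)[:2] for l in lab],0) if lab else None
        out.append((b,len(lab),p))
    return out
E
python3 - <<'E'
from h import *
s=cams.snapshot("top")
for o in studs(s):print(o)
s["pixels"]=cv2.imread("pics/top0.png");h=cv2.cvtColor(s["pixels"],cv2.COLOR_BGR2HSV)
m=((h[...,1]<60)&(h[...,2]>150)).astype(np.uint8);m[:180]=0;m[225:]=0;m[:,:180]=0;m[:,280:]=0
m=cv2.morphologyEx(m,cv2.MORPH_OPEN,np.ones((9,9)))
r=cv2.minAreaRect(np.argwhere(m)[:,::-1].astype(np.float32));print(r,px2w(s,*r[0],.022))
pts=np.argwhere(m)[:,::-1];top=[(u,pts[pts[:,0]==u,1].min(),pts[pts[:,0]==u,1].max()) for u in range(194,264)]
t=np.array(top);print(np.polyfit(t[:,0],t[:,1],1),np.polyfit(t[:,0],t[:,2],1))
lf=np.array([(v,pts[pts[:,1]==v,0].min(),pts[pts[:,1]==v,0].max()) for v in range(197,212)]);print(lf[:,1],lf[:,2])
m=((h[...,0]>5)&(h[...,0]<20)&(h[...,1]>120)&(h[...,2]>120));g=[[int(x) for x in r] for r in h[147:154,212:244,2]];print(np.array(g))
E
```

```text
(array([ 0.57741091, -0.21653486]), 2, array([ 0.5832, -0.2104]))
(array([ 0.56961488, -0.32404558]), 2, array([ 0.5716, -0.3146]))
(array([ 0.43200923, -0.19391118]), 2, array([ 0.4397, -0.188 ]))
(array([ 0.43824478, -0.31637514]), 2, array([ 0.44  , -0.3123]))
((227.5, 204.5), (21.0, 77.0), 90.0) [0.52326264 0.04831356 0.022     ]
[-4.61901846e-03  1.95112589e+02] [3.35423948e-16 2.15000000e+02]
[190 190 190 190 189 189 189 189 189 189 189 189 189 189 189] [266 266 266 266 266 266 266 266 266 266 266 266 266 266 266]
[[204 204 204 191 152 135 193 229 220 203 190 192 194 181 160 157 165 162
  151 143 147 152 146 150 200 239 237 220 174 169 205 205]
 [205 205 206 192 162 160 223 253 251 245 247 249 249 249 249 248 248 246
  240 226 218 215 204 184 193 227 241 232 180 169 205 205]
 [204 202 204 193 187 215 233 253 253 254 250 249 249 249 249 249 249 249
  249 249 249 249 249 249 246 240 241 235 192 169 208 207]
 [203 203 203 192 200 235 243 251 252 252 248 249 249 249 249 249 249 249
  249 249 249 249 249 249 242 226 238 242 218 168 206 207]
 [202 202 202 201 217 230 227 243 243 234 228 243 244 244 244 244 245 247
  249 249 249 249 249 249 240 194 210 242 217 167 207 207]
 [204 203 204 203 214 224 186 167 158 159 156 160 161 160 167 168 194 228
  241 242 243 243 243 243 231 182 209 241 218 180 207 207]
 [204 205 205 203 215 235 231 225 224 220 209 207 201 191 169 131 142 143
  154 164 160 161 159 157 157 164 214 241 219 177 206 205]]
```

```bash
cat >> h.py <<'E'
T=np.array([.5233,.0475]);YAW=-.0275
def pocket(i): y=[-.084,-.028,.028,.084][i];return T+[-y*np.sin(YAW),y*np.cos(YAW)]
def best(p):
    c=[(abs(q[6]),a) for a in (YAW,YAW+np.pi) if (q:=robot.ik(p,down(a))) is not None];return down(min(c)[1])
def look(near):
    s=cams.snapshot("top");o=[b for b,n,_ in studs(s) if n==2 and b is not None];print("seen",np.round(o,3).tolist())
    return min(o,key=lambda b:np.hypot(*(b-near)))
def pick_place(c,i):
    o=best([*c,.15]);robot.move_pose([*c,.15],o);robot.move_l([*c,.018],rate=.15);robot.grab(20)
    w=robot.get_grip_width();print("w",w)
    if w<.036:robot.open_jaws();robot.move_l([*c,.15]);return False
    robot.move_l([*c,.15],rate=.25);p=pocket(i);o=best([*p,.15]);robot.move_pose([*p,.15],o)
    hit=robot.move_l([*p,.034],rate=.1);robot.wait(.1);print("F",np.round(robot.get_contact_force(),1),robot.get_grip_width());robot.open_jaws()
    robot.move_l([*p,.15],rate=.25);print(robot.get_time_s());return True
E
python3 - <<'E'
from h import *
c=look([.432,-.194]);pick_place(c,0)
s=cams.snapshot("top");cv2.imwrite("pics/t3.png",s["pixels"])
cv2.imwrite("pics/z3.png",cv2.resize(s["pixels"][130:262,170:370],(800,528)))
E
```

```text
seen [[0.577, -0.217], [0.57, -0.324], [0.432, -0.194], [0.438, -0.316]]
w 0.04138317380425998
F [-0.1 -0.5 -2.2] 0.041148831262998994
20.225
```

View pics/z3.png

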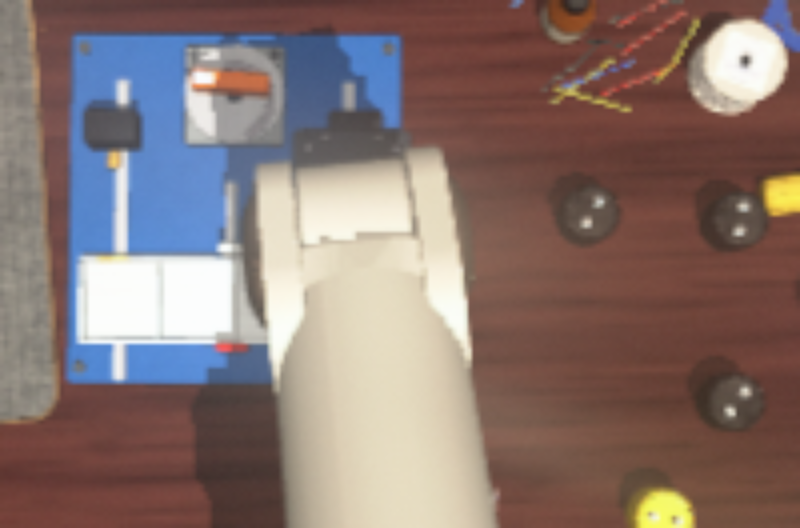

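The arm covers the right-hand pockets. The tray has not moved, and the other three cans are where they were. I'll pick the next can and check the placed one while the arm is over there.

```bash
python3 - <<'E'
from h import *
c=look([.577,-.217]);pick_place(c,1)
c=look([.438,-.316]);robot.move_pose([*c,.15],best([*c,.15]))
s=cams.snapshot("top");cv2.imwrite("pics/t4.png",s["pixels"])
cv2.imwrite("pics/z4.png",cv2.resize(s["pixels"][130:262,170:370],(800,528)))
E
```

```text
seen [[0.578, -0.217], [0.439, -0.316]]
w 0.04161800998239479
F [-0.3  0.4 -0.5] 0.04168517922050341
27.5917
seen [[0.439, -0.316]]
```

View pics/z4.png

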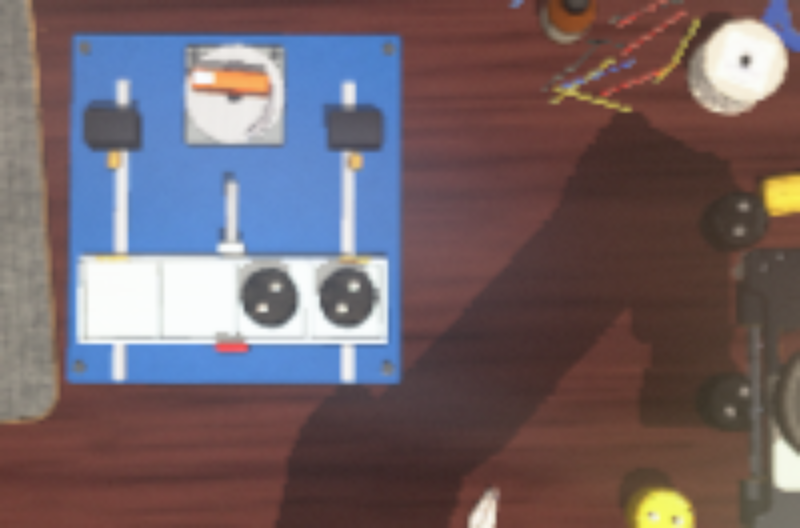

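Two cans stand centred in the right-hand pockets, at (347,297) and (268,297) in the crop. I'll place the other two.

```bash
python3 - <<'E'
from h import *
pick_place(np.array([.4385,-.316]),2)
robot.move_pose([.53,.0,.2],best([.53,0,.2]))
c=look([.570,-.324]);print(c)
if np.hypot(*(c-[.57,-.324]))<.03: pick_place(c,3)
c=[.45,-.2];robot.move_pose([*c,.25],best([*c,.25]))
s=cams.snapshot("top");cv2.imwrite("pics/t5.png",s["pixels"])
cv2.imwrite("pics/z5.png",cv2.resize(s["pixels"][130:262,120:370],(800,422)))
E
```

```text
w 0.04183815664345349
F [ 0.6  0.5 -1.6] 0.04137884390827267
36.25
seen []Traceback (most recent call last):
  File "<stdin>", line 4, in <module>
  File "h.py", line 34, in look
    return min(o,key=lambda b:np.hypot(*(b-near)))
ValueError: min() iterable argument is empty
```

```bash
python3 - <<'E'
from h import *
s=cams.snapshot("top");print(cans(s),[ (o[1],o[0]) for o in studs(s)])
cv2.imwrite("pics/t5.png",s["pixels"])
cv2.imwrite("pics/z5.png",cv2.resize(s["pixels"][130:262,120:420],(800,352)))
E
```

```text
[] []
```

View pics/z5.png

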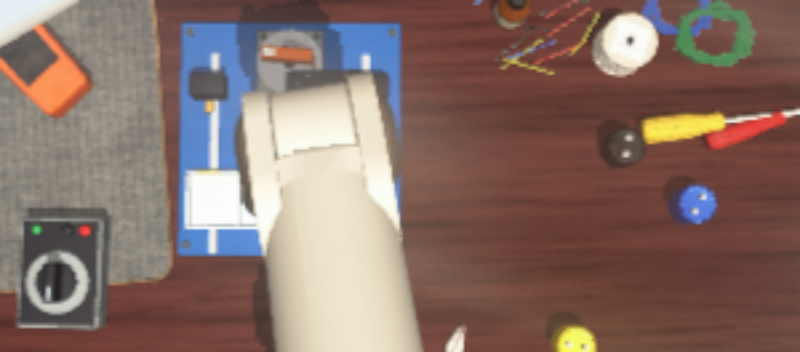

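The last can is still beside the screwdriver, at crop (626,146), so I'll use its earlier fix. The knob bar now lies along x, pointing towards the robot.

```bash
python3 - <<'E'
from h import *
pick_place(np.array([.5697,-.3242]),3)
c=[.45,-.25];robot.move_pose([*c,.25],best([*c,.25]))
s=cams.snapshot("top");cv2.imwrite("pics/t6.png",s["pixels"])
cv2.imwrite("pics/z6.png",cv2.resize(s["pixels"][130:262,120:320],(800,528)))
E
```

```text
w 0.04170464198334052
F [ 0.  -0.4 -0.9] 0.04180044474196491
45.25
```

View pics/z6.png

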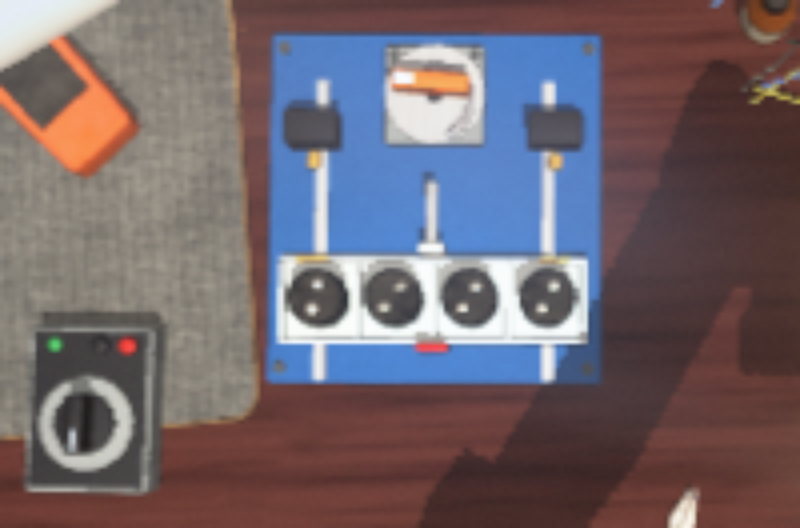

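All four cans are upright in the tray. Next I'll push the tab.

```bash
python3 - <<'E'
from h import *
d=np.array([np.cos(YAW),np.sin(YAW)]);tab=np.array([.4845,.0480])
st=tab-.05*d;c=[(abs(robot.ik([*st,.15],down(a))[6]),a) for a in (YAW+np.pi/2,YAW-np.pi/2) if robot.ik([*st,.15],down(a)) is not None];print(c)
o=down(min(c)[1]);robot.move_pose([*st,.2],o);robot.grab(20);robot.move_l([*st,.028],rate=.15)
f0=np.array(robot.get_contact_force())
hit=robot.move_l([*(st+.14*d),.028],rate=.05,threshold=18);p=np.array(robot.get_position());print(hit,p,np.array(robot.get_contact_force())-f0)
robot.wait(.2)
robot.move_l([*(p[:2]-.05*d),.028],rate=.1);robot.move_l([*(p[:2]-.05*d),.2],rate=.2);robot.open_jaws()
k=[.675,.0431]
for a in (YAW,YAW+np.pi):
  for da in (0,1,2,3,3.2):
    q=robot.ik([*k,.07],down(a-da));print(round(a,2),da,None if q is None else np.round(q,2))
robot.move_pose([.45,-.25,.25],best([.45,-.25,.25]))
s=cams.snapshot("top");print(robot.get_time_s())
cv2.imwrite("pics/z7.png",cv2.resize(s["pixels"][130:232,180:280],(600,600)))
E
```

```text
[(np.float64(1.2014643891509864), 1.5432963267948965), (np.float64(1.8417975863494944), -1.5982963267948966)]
True [0.53261769 0.04633334 0.02697729] [-0.2539965  -0.09936004 -0.73165896]
-0.03 0 [ 0.03  0.69 -0.19  1.59  0.16  0.88 -0.25]
-0.03 1 [-0.11  0.68  0.01  1.6  -0.01  0.86 -1.13]
-0.03 2 [-0.84  1.2   1.35  1.63 -1.2   1.34 -1.33]
-0.03 3 [ 0.64  1.15 -1.31  1.57  1.13  1.33  2.43]
-0.03 3.2 [ 0.38  0.81 -0.73  1.58  0.61  0.99  2.52]
3.11 0 [ 0.39  0.82 -0.75  1.58  0.63  1.    2.56]
3.11 1 [ 0.29  0.76 -0.58  1.58  0.48  0.95  1.66]
3.11 2 [ 0.2   0.73 -0.45  1.59  0.37  0.92  0.74]
3.11 3 [ 0.05  0.69 -0.22  1.59  0.18  0.88 -0.12]
3.11 3.2 [ 0.02  0.69 -0.18  1.59  0.15  0.87 -0.3 ]
57.0333
```

View pics/z7.png

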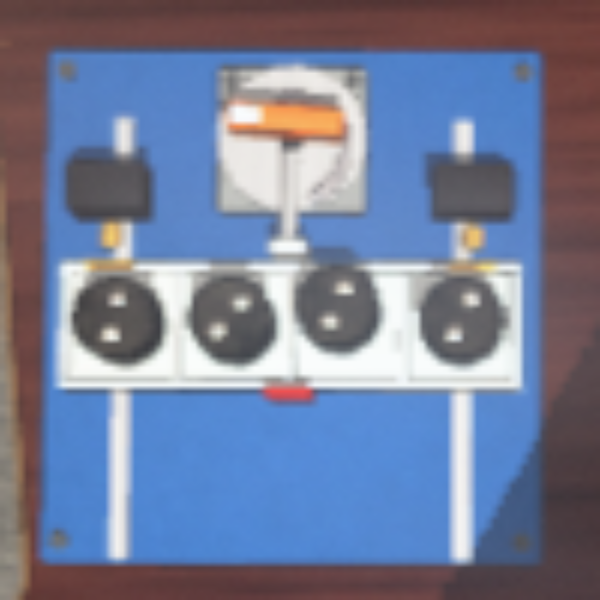

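Tray went in about 54 mm, but a gap of some 15 mm remains to the gold contacts. The can in the third pocket, at (338,308), looks shifted or perched. I'll check with the other camera.

```bash
python3 - <<'E'
from h import *
s=cams.snapshot("scene")
cv2.imwrite("pics/z8.png",cv2.resize(s["pixels"][155:235,205:315],(800,582),interpolation=cv2.INTER_CUBIC))
E
```

```text
(no output)
```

View pics/z8.png

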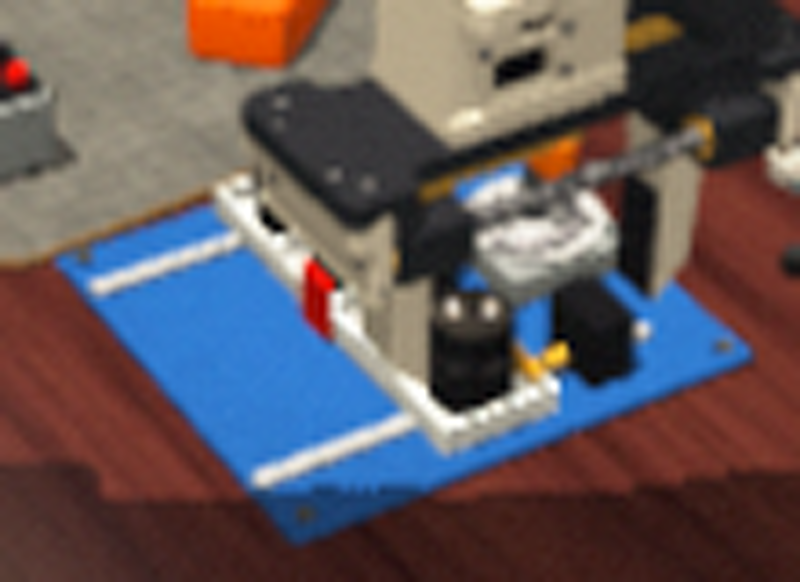

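```bash
python3 - <<'E'
from h import *
robot.move_joints([-0.927,0.501,-0.427,1.55,0.221,1.138,-0.21])
s=cams.snapshot("scene");t=cams.snapshot("top")
a=cv2.resize(s["pixels"][160:225,215:300],(500,382),interpolation=cv2.INTER_CUBIC)
b=cv2.resize(t["pixels"][165:200,185:275],(500,194),interpolation=cv2.INTER_CUBIC)
cv2.imwrite("pics/z9.png",np.vstack([a,b]));cv2.imwrite("pics/t9.png",t["pixels"]);cv2.imwrite("pics/s9.png",s["pixels"])
r=px2w(t,227.75,183.8,.022);print("tray",r)
for n,(u,v) in {"c3":(199.1,182.4),"c2":(218.1,182.2),"c1":(235.9,180.4),"c0":(256.4,182.5)}.items():print(n,px2w(t,u,v,.07),px2w(t,u,v,.082))
E
```

```text
tray [0.58484072 0.04617716 0.022     ]
c3 [0.58649679 0.12581172 0.07      ] [0.58529169 0.12445662 0.082     ]
c2 [0.58560562 0.07131465 0.07      ] [0.58440862 0.070454   0.082     ]
c1 [0.5894227  0.02011983 0.07      ] [0.58819106 0.01972367 0.082     ]
c0 [ 0.58177948 -0.03857589  0.07      ] [ 0.58061719 -0.0384395   0.082     ]
```

View pics/z9.png

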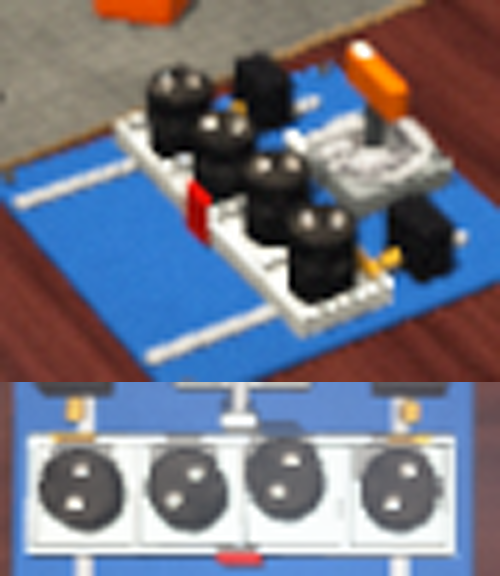

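All four cans stand upright in their compartments; the third is only 4.5 mm off centre, which is within the slack. I'll push again in steps, reading the force, to make sure the tray gets within reach of the hook.

```bash
python3 - <<'E'
from h import *
d=np.array([np.cos(YAW),np.sin(YAW)]);tab=np.array([.5325,.0466]);o=down(YAW+np.pi/2)
st=tab-.04*d;robot.move_pose([*st,.2],o);robot.grab(20);robot.move_l([*st,.03],rate=.15)
robot.move_l([*(tab-.006*d),.03],rate=.1);robot.wait(.3);f0=np.array(robot.get_contact_force())
for i in range(20):
    robot.move_l([*(tab+(.002*i-.004)*d),.03],rate=.03);robot.wait(.1)
    f=np.array(robot.get_contact_force())-f0;p=robot.get_position();print(round(p[0],4),round(p[2],4),f.round(1))
    if abs(f[0])>20:break
robot.move_l([*(tab-.04*d),.03],rate=.15);robot.move_l([*(tab-.04*d),.2],rate=.2);robot.open_jaws()
robot.move_joints([-0.927,0.501,-0.427,1.55,0.221,1.138,-0.21])
t=cams.snapshot("top");cv2.imwrite("pics/t10.png",t["pixels"]);print(robot.get_time_s())
cv2.imwrite("pics/z10.png",cv2.resize(t["pixels"][130:232,180:280],(600,600)))
E
```

```text
0.5285 0.03 [ 0.4  0.5 -0.9]
0.5305 0.03 [-0.3  0.1 -0.9]
0.5325 0.03 [ 0.1  0.9 -1.4]
0.5332 0.0297 [-5.4  0.5  2.2]
0.5332 0.0295 [-9.3  0.3  6.8]
0.5332 0.0292 [-14.5   0.7  10.7]
0.5333 0.0289 [-18.4   0.5  15.3]
0.5332 0.0286 [-22.9   1.   17.3]
73.9417
```

View pics/z10.png

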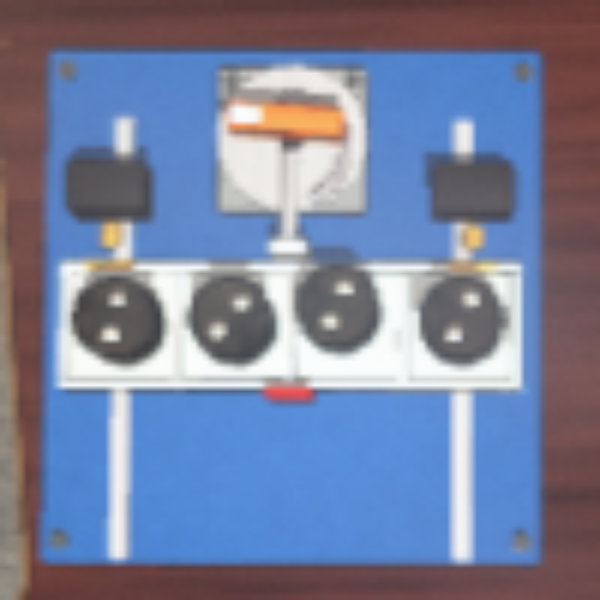

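The tray stops dead at about 23 N, with the contacts still ~7 mm apart. The grip bar looks about 0.1 rad clockwise of the tray's y, so the cam may not be at 0 and its hook could be blocking the pin. I'll turn the cam back to its open stop and push again.

```bash
cat >> h.py <<'E'
K=np.array([.6765,.042])
def turn(a0,da,force=60,z=.070,tmax=.6):
    """grip the cam bar with the closing line at a0 and turn by da; returns the angle turned"""
    robot.move_pose([*K,.18],down(a0));robot.move_l([*K,z],rate=.12);robot.grab(force)
    p=robot.get_position();print("w",robot.get_grip_width(),p)
    t0=robot.get_wrist_torque()[2];n=int(np.ceil(abs(da)/.12));log=[]
    for i in range(1,n+1):
        robot.move_pose([*K,z],down(a0+da*i/n));robot.wait(.05);t=robot.get_wrist_torque()[2]-t0;log.append(round(float(t),2))
        if abs(t)>tmax:break
    print(log,"turned",da*i/n,"j7",robot.get_q()[6]);robot.open_jaws();robot.move_l([*K,.18],rate=.2);return da*i/n
def push(x0,fmax=22):
    d=np.array([np.cos(YAW),np.sin(YAW)]);tab=np.array([x0,.0466]);o=down(YAW+np.pi/2)
    st=tab-.04*d;robot.move_pose([*st,.2],o);robot.grab(20);robot.move_l([*st,.03],rate=.15)
    robot.move_l([*(tab-.006*d),.03],rate=.1);robot.wait(.3);f0=np.array(robot.get_contact_force())
    for i in range(20):
        robot.move_l([*(tab+(.002*i-.004)*d),.03],rate=.03);robot.wait(.1)
        f=np.array(robot.get_contact_force())-f0;p=robot.get_position();print(round(p[0],4),f.round(1))
        if abs(f[0])>fmax:break
    robot.move_l([*(tab-.04*d),.03],rate=.15);robot.move_l([*(tab-.04*d),.2],rate=.2);robot.open_jaws()
E
python3 - <<'E'
from h import *
turn(YAW-.1,.36,force=40,tmax=.3)
push(.5325)
robot.move_joints([-0.927,0.501,-0.427,1.55,0.221,1.138,-0.21])
t=cams.snapshot("top");cv2.imwrite("pics/t11.png",t["pixels"]);print(robot.get_time_s())
print(np.abs(t["pixels"].astype(int)-cv2.imread("pics/t10.png")).max(2)[130:232,180:280].max(1))
E
```

```text
w 0.013474273963995474 [0.67646122 0.04199457 0.06998503]
[-0.56] turned 0.12 j7 -0.11873244428589955
0.5285 [-1.  -0.9  0.5]
0.5305 [-0.5  0.3  0.6]
0.5325 [0.  0.6 0.5]
0.5332 [-5.2  0.4  3.4]
0.5332 [-9.6  0.   7.7]
0.5333 [-13.9   0.8  12.6]
0.5332 [-19.1   0.8  15.8]
0.5332 [-23.2   1.6  20. ]
93.7833
[ 4  3  5  4  5  3  4  3  3  4  9 23  6 12 21 72 33 68 91 16 22 42 72 57
 64 16 23  9 10 16 19 53 28 25 34 31  3  3  3  3  3  4  3  3  3  3  3  3
  3  3  2  3  3  4  3  4  3  3  3  3  3  3  3  3  3  2  3  3  3  3  3  3
  3  4  3  4  3  3  3  3  3  4  3  3  4  3  3  4  4  4  4  3  3  3  3  4
  3  4  4  4  3  3]
```

The push readings make sense now. The zero reading at 0.5265 was already taken in contact with the sprung-back tray, so 0.5332 is the home stop and the tray rests about 7 mm out, within the hook's reach. I'll turn the cam clockwise.

```bash
python3 - <<'E'
from h import *
turn(YAW+np.pi-.06,-3.24,force=60,tmax=.8)
robot.move_joints([-0.927,0.501,-0.427,1.55,0.221,1.138,-0.21])
t=cams.snapshot("top");s=cams.snapshot("scene");cv2.imwrite("pics/t12.png",t["pixels"]);print(robot.get_time_s())
a=cv2.resize(s["pixels"][150:225,205:300],(500,395),interpolation=cv2.INTER_CUBIC)
b=cv2.resize(t["pixels"][135:200,185:275],(280,202),interpolation=cv2.INTER_CUBIC);c=cv2.resize(t["pixels"][205:256,124:164],(150,190))
z=np.zeros((395,785,3),np.uint8);z[:,:500]=a;z[:202,505:785]=b;z[203:393,505:655]=c
cv2.imwrite("pics/z12.png",z)
h=cv2.cvtColor(t["pixels"],cv2.COLOR_BGR2HSV);
for n in ("t11","t12"):
    h=cv2.cvtColor(cv2.imread(f"pics/{n}.png"),cv2.COLOR_BGR2HSV).astype(float)
    m=((h[...,0]<4)|(h[...,0]>172))&(h[...,1]>120)&(h[...,2]>90);m[:185]=0;m[215:]=0;m[:,:215]=0;m[:,245:]=0
    print(n,np.argwhere(m).mean(0),h[168:182,205,2],h[190:202,205,1])
E
```

```text
w 0.013387613968527771 [0.67648683 0.04207259 0.07000308]
[0.0, -0.01, 0.0, 0.03, -0.01, 0.02, -0.01, 0.0, 0.04, 0.07, 0.01, 0.03, 0.01, -0.0, -0.02, 0.01, -0.01, -0.02, 0.0, 0.03, -0.07, -0.04, -0.03, -0.02, 0.02, 0.04, -0.04, 1.34] turned -3.2399999999999998 j7 -0.6612754094757267
111.575
t11 [196.46666667 227.73333333] [199. 201. 201. 202. 203. 190. 175. 251. 208. 230. 224. 139.  91.  74.] [ 13.   5.   2.   4.   5.   4. 103. 155. 155. 153. 153. 153.]
t12 [196.46666667 227.73333333] [199. 200. 201. 202. 203. 188. 174. 251. 208. 231. 223. 138.  91.  72.] [ 14.   4.   1.   4.   5.   4. 104. 156. 155. 154. 152. 154.]
```

View pics/z12.png

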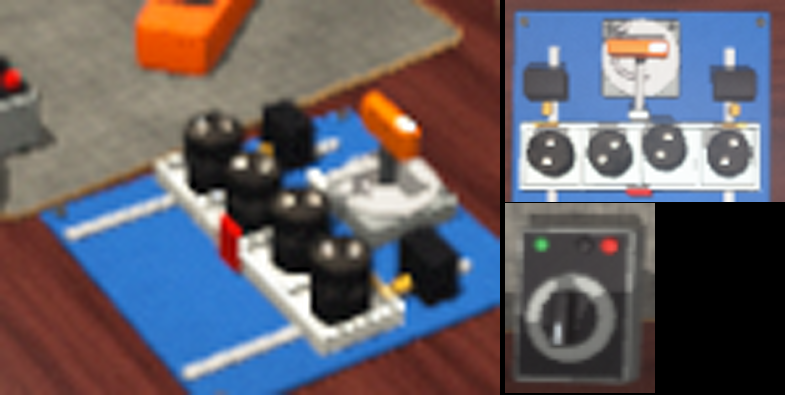

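The cam turned freely to its stop, but the tab pixels did not change, so the hook met no pin. I'll turn the cam back to 0. Then I'll push again, zeroing the force well clear of the tab and taking pictures during the push.

```bash
python3 - <<'E'
from h import *
a=YAW+.0
robot.move_pose([*K,.16],down(a));robot.move_l([*K,.070],rate=.15);robot.grab(60);t0=robot.get_wrist_torque()[2]
L=[]
for i in range(1,13):
    b=a+3.1*i/12;robot.move_pose([*K,.070],down(b));L.append(round(float(robot.get_wrist_torque()[2]-t0),2))
print(L,robot.get_q()[6]);robot.open_jaws();robot.move_l([*K,.16],rate=.25)
d=np.array([np.cos(YAW),np.sin(YAW)]);tab=np.array([.5325,.0466]);o=down(YAW+np.pi/2)
st=tab-.03*d;robot.move_pose([*st,.15],o);robot.grab(20);robot.move_l([*st,.036],rate=.15);robot.wait(.2)
f0=np.array(robot.get_contact_force());t=cams.snapshot("top")["pixels"];s=cams.snapshot("scene")["pixels"]
for x in (-.02,-.014,-.010,-.007,-.004,-.002,0,.003,.006,.009):
    robot.move_l([*(tab+x*d),.036],rate=.06);robot.wait(.1);f=np.array(robot.get_contact_force())-f0;print(round(robot.get_position()[0],4),f.round(1))
t1=cams.snapshot("top")["pixels"];s1=cams.snapshot("scene")["pixels"]
for n,i in dict(tA=t,tB=t1,sA=s,sB=s1).items():cv2.imwrite(f"pics/{n}.png",i)
robot.move_l([*st,.036],rate=.15);robot.move_l([*st,.15],rate=.25)
print(robot.get_time_s())
print(t[166:184,197,2],t1[166:184,197,2],t[166:184,260,2],t1[166:184,260,2],sep="\n")
E
```

```text
[-0.01, -0.02, -0.05, -0.03, -0.02, -0.04, -0.01, -0.01, -0.01, -0.03, -0.02, -0.04] 2.540082836995405
0.5124 [-1.4 -0.7  0.2]
0.5185 [-0.9  0.2  0.4]
0.5225 [-0.8  0.3  0.5]
0.5255 [-0.6 -0.2  0.9]
0.5285 [-1.2  0.4  0.8]
0.5305 [ 0.4 -0.3  0.8]
0.5325 [-1.3 -0.7  0.1]
0.5332 [-5.4  0.3  3.7]
0.5333 [-12.8  -0.1   9.8]
0.5333 [-19.8   0.7  15.5]
130.375
[ 67  84 134 138 151 157  87  98 157 175 153  98  75  85  83  84  83  83]
[ 70 106 189 204 216 197  95 108 169 169 152 101 136 167 197 209 217 218]
[ 72  79 126 181 181 163 110  99 163 242 175 155  97  98  99 100  99 100]
[ 72  80 126 181 181 164 111 100 163 243 195 156  99 100 100  99 102 103]
```

```bash
python3 - <<'E'
from h import *
t=cams.snapshot("top")
a=cv2.imread("pics/top0.png");b=cv2.imread("pics/t12.png")
print("before rows168-196\n",a[168:198,224:232].max(2))
print("after rows 146-182\n",b[146:182,224:232].max(2))
for v in (172,174,176,196,152,154,156):print(v,px2w(t,227.7,v,.056)[0].round(4),px2w(t,227.7,v,.03)[0].round(4))
for n in("top0","t12"):
  m=cv2.imread(f"pics/{n}.png")
  for u in (198,257): print(n,u,m[150:206,u].tolist() if 0 else m[160:200,u].max(1).tolist())
v=np.zeros((600,800,3),np.uint8)
v[:,:400]=cv2.resize(b[135:195,208:248],(400,600),interpolation=cv2.INTER_CUBIC)
s=cv2.imread("pics/s9.png");v[:,400:]=cv2.resize(s[162:222,240:280],(400,600),interpolation=cv2.INTER_CUBIC)
cv2.imwrite("pics/z13.png",v)
E
```

```text
before rows168-196
 [[210 209 209 210 210 209 208 208]
 [209 210 210 211 209 209 208 210]
 [209 209 210 210 209 209 208 207]
 [209 209 209 211 210 209 208 208]
 [211 205 200 200 204 209 209 211]
 [211 189 147 149 176 210 211 211]
 [211 189 151 154 177 207 212 212]
 [210 189 156 180 186 186 211 212]
 [211 188 168 217 221 204 211 211]
 [211 189 170 219 222 198 211 212]
 [209 194 178 221 223 204 212 214]
 [211 210 208 224 226 205 213 214]
 [210 212 214 227 226 204 215 216]
 [212 213 215 229 225 202 214 216]
 [213 213 217 230 227 201 213 216]
 [215 214 216 229 227 200 215 215]
 [215 215 207 224 226 201 214 215]
 [213 214 207 226 227 200 216 217]
 [210 204 201 226 228 198 217 218]
 [191 147 170 227 226 184 210 217]
 [193 147 172 227 224 159 180 218]
 [193 146 169 223 218 155 181 219]
 [198 170 181 210 206 177 195 214]
 [225 246 252 252 251 252 237 187]
 [229 249 251 251 252 253 241 167]
 [159 169 183 194 192 194 175 143]
 [210 206 201 201 201 201 200 203]
 [249 249 250 250 246 245 249 249]
 [253 253 253 253 244 234 253 253]
 [253 253 253 253 248 243 253 253]]
after rows 146-182
 [[155 156
[... 1477 characters left out ...]
15, 214, 203, 213, 213, 214, 214, 215, 216, 216, 216, 218, 208, 154, 234, 243, 252, 253, 252, 253]
top0 257 [97, 101, 103, 105, 108, 103, 90, 118, 206, 199, 189, 189, 216, 233, 234, 237, 237, 236, 237, 237, 235, 235, 234, 235, 236, 235, 236, 236, 236, 236, 237, 237, 233, 195, 223, 237, 244, 253, 253, 253]
t12 198 [88, 89, 93, 92, 91, 82, 73, 126, 232, 241, 245, 232, 152, 198, 169, 186, 151, 77, 93, 103, 154, 171, 88, 87, 87, 140, 244, 245, 93, 91, 69, 136, 248, 249, 203, 250, 162, 216, 217, 218]
t12 257 [94, 94, 98, 99, 99, 97, 84, 117, 205, 198, 186, 188, 215, 227, 184, 186, 156, 97, 108, 126, 190, 175, 116, 105, 105, 107, 113, 100, 106, 104, 91, 110, 205, 249, 218, 249, 194, 239, 240, 239]
```

View pics/z13.png

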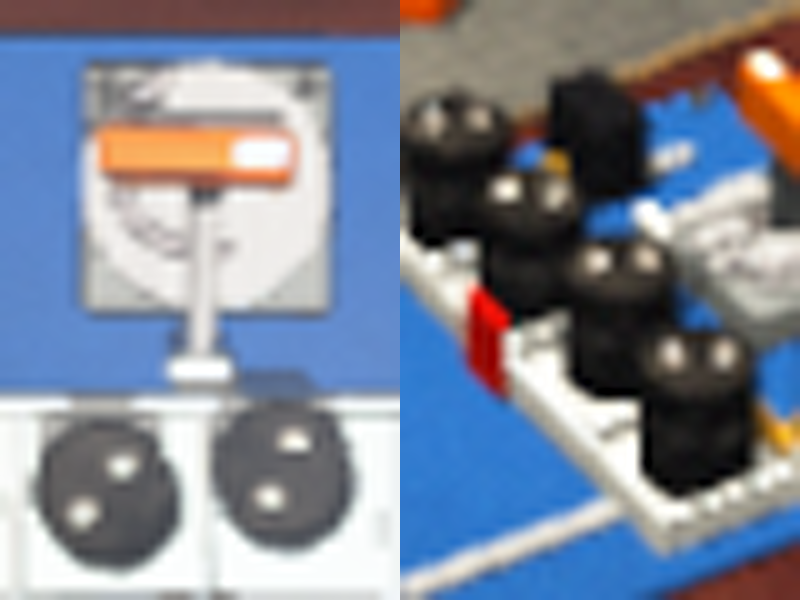

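The top view shows the bolt tip right at the cam, at about (205,190) in the crop, and the cans upright. The tool always stops at the same x whatever the height, so the tool itself may be what's blocked. I'll push with the hand turned 90° instead.

```bash
python3 - <<'E'
from h import *
d=np.array([np.cos(YAW),np.sin(YAW)]);tab=np.array([.5237,.0468])
def tabrow():
    h=cv2.cvtColor(cams.snapshot("top")["pixels"],cv2.COLOR_BGR2HSV).astype(float)
    m=((h[...,0]<4)|(h[...,0]>172))&(h[...,1]>120)&(h[...,2]>90);m[:180]=0;m[215:]=0;m[:,:215]=0;m[:,245:]=0
    return np.argwhere(m).mean(0) if m.any() else None
print(np.round(robot.get_q(),2))
st=tab-.03*d;o=best([*st,.15]);robot.move_pose([*st,.15],o);robot.grab(20);robot.move_l([*st,.036],rate=.15);robot.wait(.2)
f0=np.array(robot.get_contact_force());print(np.round(robot.get_q(),2))
for x in np.arange(-.008,.030,.003):
    robot.move_l([*(tab+x*d),.036],rate=.06);robot.wait(.05);f=np.array(robot.get_contact_force())-f0;print(round(robot.get_position()[0],4),f.round(1))
    if abs(f[0])>20:break
robot.move_l([*st,.036],rate=.15);robot.move_l([*st,.2],rate=.25);robot.open_jaws()
robot.move_pose([.5,.25,.25],best([.5,.25,.25]));print(tabrow(),robot.get_time_s())
E
```

```text
[ 0.38  0.38 -0.63  1.98  0.28  0.88  1.14]
[ 0.06  0.5  -0.26  2.07  0.22  0.6  -0.37]
0.5154 [1.  0.4 0.5]
0.5187 [-0.3 -0.1  0.3]
0.5218 [ 0.6 -0.5  0.5]
0.5248 [-0.1  0.8  0.5]
0.5278 [0.5 0.3 1.3]
0.5304 [-0.5  1.4  0.6]
0.5307 [-7.8  0.6  7.4]
0.5309 [-14.2   1.2  15.8]
0.531 [-22.2   0.6  23.1]
[196.46666667 227.73333333] 139.625
```

Blocked again, and Fz rises as fast as Fx. As the arm gives, the finger sticks to the tab and presses the tray down, which probably jams it. I'll push again and steer z to keep Fz near zero.

```bash
cat >> h.py <<'E'
def tabrow():
    h=cv2.cvtColor(cams.snapshot("top")["pixels"],cv2.COLOR_BGR2HSV).astype(float)
    m=((h[...,0]<4)|(h[...,0]>172))&(h[...,1]>120)&(h[...,2]>90);m[:180]=0;m[215:]=0;m[:,:215]=0;m[:,245:]=0
    return np.argwhere(m).mean(0) if m.any() else None
E
python3 - <<'E'
from h import *
d=np.array([np.cos(YAW),np.sin(YAW)]);tab=np.array([.5325,.0466]);o=down(YAW+np.pi/2)
st=tab-.02*d;robot.move_pose([*st,.15],o);robot.grab(20);robot.move_l([*st,.034],rate=.2);robot.wait(.2)
f0=np.array(robot.get_contact_force());robot.move_l([*(tab-.001*d),.034],rate=.08)
x=0;z=.034
for i in range(24):
    x+=.0015;robot.move_l([*(tab+x*d),z],rate=.05);f=np.array(robot.get_contact_force())-f0;p=robot.get_position();print(p.round(4)[[0,2]],round(z,4),f.round(1))
    if f[0]<-25 or p[0]>.555:break
    z+=np.clip(f[2],-8,8)*.00025
robot.move_l([*st,.036],rate=.15);robot.move_l([*st,.15],rate=.25);print(robot.get_time_s())
E
```

```text
[0.5332 0.0339] 0.034 [-3.3 -0.7  0.7]
[0.5332 0.0338] 0.0342 [-7.5 -0.3  4.1]
[0.5332 0.034 ] 0.0352 [-8.9  1.1  0.8]
[0.5333 0.034 ] 0.0354 [-11.    2.1   3.4]
[0.5333 0.0341] 0.0363 [-14.2   1.3   1.2]
[0.5333 0.0341] 0.0366 [-16.2   1.9   1.9]
[0.5333 0.0341] 0.037 [-17.8   2.1   3.9]
[0.5333 0.0342] 0.038 [-19.5   2.3  -2. ]
[0.5333 0.0341] 0.0375 [-24.5   2.2   7.4]
[0.5333 0.0344] 0.0394 [-23.7   2.3  -2.9]
[0.5334 0.0343] 0.0386 [-29.6   3.2   8.8]
147.7417
```

It holds even against a purely horizontal 29 N, so this is a real stop. To tell home from a snag, I'll grip the tab, pull the tray out 25 mm, and push it in again while logging force against travel.

```bash
python3 - <<'E'
from h import *
d=np.array([np.cos(YAW),np.sin(YAW)]);o=down(YAW+np.pi/2);g=np.array([.543,.0464])
robot.open_jaws();robot.move_pose([*g,.10],o);robot.move_l([*g,.031],rate=.15);robot.grab(25);print("w",robot.get_grip_width())
f0=np.array(robot.get_contact_force())
for x in (.004,.008,.014,.02,.025):
    robot.move_l([*(g-x*d),.031],rate=.08);print(x,(np.array(robot.get_contact_force())-f0).round(1))
robot.open_jaws();robot.move_l([*(g-.06*d),.034],rate=.2);print(tabrow())
robot.grab(20);f0=np.array(robot.get_contact_force())
t=np.array([.5333,.0466])
for x in list(np.arange(-.030,.0151,.003)):
    robot.move_l([*(t+x*d),.034],rate=.08);f=np.array(robot.get_contact_force())-f0;print(robot.get_position()[0].round(4),f.round(1))
    if f[0]<-18:break
print(robot.get_time_s())
E
```

```text
w 0.02342349586585839
0.004 [ 0.8  0.1 -0.8]
0.008 [ 1.8  1.1 -0.7]
0.014 [0.6 0.  0.6]
0.02 [0.1 1.3 1. ]
0.025 [-0.2  1.3  0.8]
None
0.5035 [-0.4  0.  -1.1]
0.5062 [ 0.3 -0.9 -1.4]
0.509 [-1.6  0.9 -0.9]
0.5122 [-1.1 -0.2 -2. ]
0.5156 [-0.8 -0.7 -2.3]
0.5188 [-1.3 -0.3 -1.6]
0.5219 [-0.6 -0.  -0.8]
0.5248 [-0.9 -0.1 -1.5]
0.5278 [-0.7 -0.3 -1.9]
0.5307 [-0.1  0.4 -2.1]
0.5332 [-2.1 -0.7 -1.3]
0.5332 [-9.3  0.2  6. ]
0.5333 [-16.4  -0.4  11.6]
0.5333 [-22.5   0.1  18.3]
159.1083
```

There is no spring force before the stop, so the pin is hitting something. The bar's tilt of ~0.1 rad at the start suggests the cam was never fully at 0 while the pin was free. I'll pull the tray back, turn the cam firmly to its anticlockwise stop, push, and turn the cam only if the tray goes further in.

```bash
python3 - <<'E'
from h import *
d=np.array([np.cos(YAW),np.sin(YAW)]);o=down(YAW+np.pi/2);g=np.array([.543,.0464]);t=np.array([.5333,.0466])
robot.move_l([*(t-.012*d),.033],rate=.2);robot.open_jaws();robot.move_l([*g,.031],rate=.2);robot.grab(25)
robot.move_l([*(g-.015*d),.031],rate=.15);robot.open_jaws();robot.move_l([*(g-.015*d),.12],rate=.35)
a=YAW-.08;robot.move_pose([*K,.13],down(a));robot.move_l([*K,.070],rate=.2);robot.grab(60);t0=robot.get_wrist_torque()[2];L=[]
for i in range(1,8):
    robot.move_pose([*K,.070],down(a+.06*i));L.append(round(float(robot.get_wrist_torque()[2]-t0),2))
    if abs(L[-1])>.9:break
print(L,robot.get_time_s());robot.open_jaws();robot.move_l([*K,.14],rate=.35)
st=t-.04*d;robot.move_pose([*st,.10],o);robot.grab(20);robot.move_l([*st,.034],rate=.2)
f0=np.array(robot.get_contact_force())
for x in [-.01,-.002]+list(np.arange(.001,.022,.003)):
    robot.move_l([*(t+x*d),.034],rate=.1);f=np.array(robot.get_contact_force())-f0;p=robot.get_position()[0];print(p.round(4),f.round(1))
    if f[0]<-22:break
print(robot.get_time_s())
if p>.5365:
    robot.move_l([*st,.034],rate=.3);robot.move_l([*st,.14],rate=.35);robot.open_jaws()
    a=YAW+np.pi-.05;robot.move_pose([*K,.14],down(a));robot.move_l([*K,.070],rate=.2);robot.grab(60);t0=robot.get_wrist_torque()[2];L=[]
    for i in range(1,13):
        robot.move_pose([*K,.070],down(a-3.25*i/12));L.append(round(float(robot.get_wrist_torque()[2]-t0),2))
    print(L);robot.open_jaws();robot.move_l([*K,.2],rate=.35);print(tabrow(),robot.get_time_s())
E
```

```text
[0.06, -1.15] 167.4
0.5241 [-0.4 -0.4 -0.3]
0.5315 [-0.7 -0.9  0.8]
0.5332 [-4.5 -0.7  2.9]
0.5333 [-11.6  -0.3   9. ]
0.5333 [-18.3  -0.7  14.3]
0.5334 [-25.1   0.6  20.4]
173.85
```

The cam is at its true stop, yet the tray will not go past the same point even at 25 N. By geometry the pin sits 6–9 mm from the cam axis, which fits a tray at home. I have 34 s left, so I'll turn the cam to its stop and hand in.

```bash
python3 - <<'E'
from h import *
d=np.array([np.cos(YAW),np.sin(YAW)]);t=np.array([.5333,.0466]);st=t-.03*d
robot.move_l([*st,.034],rate=.3);robot.move_l([*st,.14],rate=.35);robot.open_jaws()
a=YAW+np.pi-.05;robot.move_pose([*K,.14],down(a));robot.move_l([*K,.070],rate=.2);robot.grab(60);t0=robot.get_wrist_torque()[2];L=[]
for i in range(1,15):
    robot.move_pose([*K,.070],down(a-3.24*i/14));L.append(round(float(robot.get_wrist_torque()[2]-t0),2))
print(L,robot.get_time_s());robot.open_jaws();robot.move_l([*K,.2],rate=.35);robot.move_pose([.5,.25,.25],best([.5,.25,.25]));print(tabrow(),robot.get_time_s())
E
```

```text
[0.01, 0.03, 0.05, 0.0, -0.01, 0.02, 0.04, 0.07, 0.06, 0.01, 0.03, 0.04, 0.02, 1.28] 183.3167
[196.46666667 227.73333333] 186.2583
```

```bash
python3 - <<'E'
from h import *
print(order.close_job(),robot.get_time_s())
E
```

```text
the job is handed in; nothing more can be done
the job is handed in; nothing more can be done
```

I handed the job in, but step 3 probably failed: the knob is off, all four cans stand upright in the tray and the cam is at its clockwise stop, but the tray hit a hard stop I could not explain, showed no spring force and did not move as the cam turned, so the hook most likely missed the pin and the tray is not locked home.

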